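Seat the label holder on a gemstone tray

ROBOT

A 6-joint arm with a two-finger parallel gripper is mounted at the origin on the work surface. World frame = base frame: x ahead of the robot, y to its left, z up, the work surface at z = 0. Lengths are in m, angles in degrees, forces in N, time in s.
With the tool pointing down it reaches from about 0.3 to 0.85 m from the base axis. Payload 5.4 kg.
Tool frame: the origin (TCP) lies on the mounting face of the last link; the fingertips stand 173 mm ahead of it and the grasp point (between the pads) lies 155 mm ahead of it (r.nose_length is the distance from the TCP to the fingertips, in m); z points along the fingers, y is the line along which they close (so a half turn about z gives the same grasp; the last joint's range is limited). The gripper opens to 85 mm and grips with 20 to 120 N. Pads are 22 mm wide; open, the fingers measure 114 mm over their backs; the gripper's body (76 mm by 85 mm) begins 54 mm behind the grasp point. The pads swing forward as they close: fully open they stand 13 mm farther back than shut.
Start: joints at [65.197, 9.076, 91.501, -0, 79.423, -12.038], TCP at [0.127, 0.561, 0.405] pointing down, gripper open.
Joint ranges: [-166.64, 166.64], [-54.1, 131.32], [10.49, 154.53], [-73.88, 253.88], [9.74, 151.15], [-171.62, 171.62]. Speed limits (degrees/s): [147.25, 147.25, 180, 180, 180, 180].

INTERFACE

Orientations are given as [roll, pitch, yaw] about the fixed x, y, z axes, in that order (R = Rz(yaw) Ry(pitch) Rx(roll)).
In Python, from cell import get_state, eyes, order, r gives the robot as it stands.
- The arm moves only by the tool move_arm, never from a script. Its arguments are lists of equal length, an entry for each row: "travel": the shift along the tool's x, y, z in mm, a list of three; "roll": the turn about the tool's z in degrees. In form: {"travel": [[tx, ty, tz], ...], "roll": [roll, ...]}. A call has 1 to 20 rows; each row shifts and turns the commanded pose from where the row before left it, along the tool's axes as they then stand; what a row does not reach is not made up. A row lasts 1/10 s, in which the tool goes at most 50 mm and 8.59 degrees, less where a joint would pass 70% of its speed; a pose out of reach is approached as far as the arm can. A call is refused whole if a number of a shift passes 50 or a number of a turn 8.59, either way. A call with a gripper value outside its range is refused whole. "fingers" is the finger opening in mm, from 0 to 85.4, set as the call begins (left out, the last holds). The fingers move at their own pace and stop on an object; the grip force is fixed at half the most. Time passes only in rows, so rows that do not move let the fingers close. It gives the time, the measured TCP pose, the force, the opening and the grip force at its end, in the units of the state.
- get_state(): the state, without advancing time (a new reading comes with each control period).
- eyes.capture(name): name is "scene" or "top"; returns (picture, depth): 384x512x3 uint8, red, green, blue; 384x512 float32, m along the optical axis (not along the pixel's ray), 0 where there is no reading.
- eyes.camera_model(name): a dict with "K" (3x3 intrinsics, pixels), "world_to_cam" (4x4, takes a point from world to camera coordinates). Camera axes: x right, y down, z forward; pixel columns grow to the right and rows downward; lengths in m; the calibration is good to about 2 mm. A picture is of the moment at which its call begins. camera_model takes no time and is no camera call.
- order.job_done(): hands the job in; it is judged then, once.
The state is a dict: "time": time; "q": joint angles; "qvel": joint speeds; "joint_efforts": joint torques, N m; "tool_pos": TCP position; "orientation": TCP orientation; "force": force on the tool from outside, world axes, zero at the start; "ft_torque": the same for the moment, N m; "opening": opening from 0.0 (shut) to 1.0 (fully open); "finger_force": force on a finger pad.
Only numpy, scipy, OpenCV 4.12 (cv2) and the standard library are available. Lean on these libraries where they do the work, as an engineer would, in place of code of your own. Each camera call takes 0.05 s, during which the arm holds its last target. There are 200 camera calls.

TASK

Push the aluminium gemstone tray back along its slide until the spring detent clicks and it is fully home. Then take the blue label holder out of the wooden block, with its label still facing outwards push its tongue down behind the tray's brass front lip, near the middle, until its shoulder sits on the lip, and finish still gripping it and pressing it down with a light steady push of about 10 N. Leave the jar, the bowl and the green tin where they are.

Things in the scene. Friction and masses are not known exactly. Their poses are not given: they have to be found in the camera images.
- rack: Fixed slide unit on the bench, 165 mm long (x) by 144 mm wide (y), aluminium rails and dark steel bed, 26 mm high at its front, 40 mm at the plunger block on its left (+y) side. Origin: centre of the underside. Its x axis is the way the tray is pushed home (roughly away from the robot), z up. The tray counts as part of it.
- tray (a joint): Travel of the aluminium gemstone tray (158 x 120 mm) along the rack's +x: 0 = fully out towards the robot, 0.070 m = fully home on its stop. Sliding takes about 2 N; a sprung brass ball resists with about 5 N more from 0.058 to 0.065 m, then snaps the tray to 0.070 and keeps it there. Push on the outer face of its front lip with the fingertips about 32 mm above the bench.
- lip_mid (a point): Middle of the top edge of the tray's front lip, 48 mm above the bench, moving with the tray; axes as the rack's. The lip is an upright brass strip 5 mm thick (x, centred on this point), 120 mm wide (y), from 18 to 48 mm above the bench. Behind it a slot open at the top, from 2.5 to 9.5 mm on the +x side of this point, 112 mm long, 22 mm deep.
- wall_top (a point): Middle of the top edge of the wall behind the slot, 62 mm above the bench, so 14 mm higher than the lip: the tongue can be felt against it, then pushed down. The wall is 4 mm thick in x, centred on this point. Behind it lies the tray, its sides 46 mm above the bench, its stones lower.
- holder: Loose blue plastic label holder, 45 g, upright in the wooden block, white label on its -x side. Label block 12 mm thick (x), 56 mm wide (y), 50 mm high; origin: centre of its underside, the shoulder. Seated, the shoulder rests on the lip and x points like the rack's. Grip it from above across the 12 mm, fingertips 16 to 25 mm above the shoulder to clear the wall.
- tongue_foot (a point): Middle of the lower edge of the holder's tongue. The tongue hangs below the shoulder, flush with the holder's back: 4.5 mm thick (holder x from +1.5 to +6 mm), 56 mm wide, 16 mm long (holder z from -16 mm to 0). Axes as the holder's.
- block: Fixed wooden parking block, 50 mm (x) by 80 mm (y) by 24 mm high, origin at the underside below the holder's origin, same axes. The holder stands with its shoulder on the top (24 mm above the bench) and its tongue in a slot 16 mm deep; it lifts straight up.
- jar: Bystander: glass jar with red lid, 60 mm diameter, 55 mm high, loose, origin centre of the underside.
- bowl: Bystander: small purple bowl, 72 mm across, 35 mm high, loose, origin centre of the underside.
- tin: Bystander: flat round green polish tin, 64 mm diameter, 28 mm high, loose, origin centre of the underside.
Things that resemble listed ones, but are neither listed nor needed, are in the scene too. Several things look just like the block: the one meant starts farthest to the robot's right.

How it is judged:
By the outcome, as a careful person would: the job done as asked, in the order asked, and still so for the second after the job is handed in, while the arm keeps its last pose, push and grip.
It also fails if it takes over 54 s, if anything falls off the work surface, if the arm or the gripper's body presses on something with over 40 N, if the wrist force passes 120 N, or if a joint passes its speed limit or range.

## Working session

There is one attempt and no reset: what is moved stays moved. The work goes in short steps, Python scripts to look and compute and a tool call to move; the robot and the scene stay as the last step left them, time stands still between calls to the robot, and variables do not carry over. Pictures are saved under pics/ and viewed, at most 10 in all, crops included, and the job is handed in when it is done.

Besides the shell and the picture viewer there is one more tool, called after "Call:" as name(argument=value, ...) on one line, values as JSON. move_arm: Moves the arm, as the interface text tells. Its arguments: {"type":"object","properties":{"travel":{"type":"array"},"roll":{"type":"array"},"fingers":{"type":"number"}},"required":["travel","roll"]}

```bash
ls; mkdir -p pics; python3 - <<'E'
from cell import get_state, eyes, order, r
import cv2,numpy as np
for n in("scene","top"):
    p,d=eyes.capture(n); np.savez(f"/tmp/{n}.npz",p=p,d=d)
    cv2.imwrite(f"pics/{n}0.png",cv2.resize(p[:,:,::-1],(800,600)))
    m=eyes.camera_model(n); print(n,m["K"],np.linalg.inv(m["world_to_cam"]).round(3))
print(get_state())
E
```

```text
pics
scene [[352.97451992   0.         252.0303481 ]
 [  0.         352.97451992 190.69197053]
 [  0.           0.           1.        ]] [[-0.774  0.348 -0.529  1.097]
 [ 0.633  0.393 -0.667  0.852]
 [-0.024 -0.851 -0.524  0.712]
 [ 0.     0.     0.     1.   ]]
top [[435.43089548   0.         254.07035676]
 [  0.         435.43089548 194.05889223]
 [  0.           0.           1.        ]] [[-0.024 -0.992  0.124  0.337]
 [-1.     0.023 -0.009  0.063]
 [ 0.006 -0.124 -0.992  1.218]
 [ 0.     0.     0.     1.   ]]
{'time': 0.1, 'q': array([ 6.51953890e+01,  9.10978249e+00,  9.15652317e+01,  1.50155790e-03,
        7.94240171e+01, -1.20378534e+01]), 'qvel': array([ 0.01778142, -0.06177081, -0.1740455 ,  0.02159899,  0.10402296,
       -0.04456015]), 'joint_efforts': array([-5.01173581e-04, -3.96994293e+01, -3.32335567e+01, -2.91166771e-04,
        4.30673012e-03, -8.85787976e-07]), 'tool_pos': array([0.12697366, 0.56054554, 0.40380543]), 'orientation': array([-1.79903454e+02, -2.20968802e-02,  1.67232947e+02]), 'force': array([ 0.01039957,  0.71181004, -0.61938367]), 'ft_torque': array([0.03588028, 0.00481989, 0.03003873]), 'finger_force': 0.0, 'opening': 0.9975566007800357}
```

View pics/scene0.png

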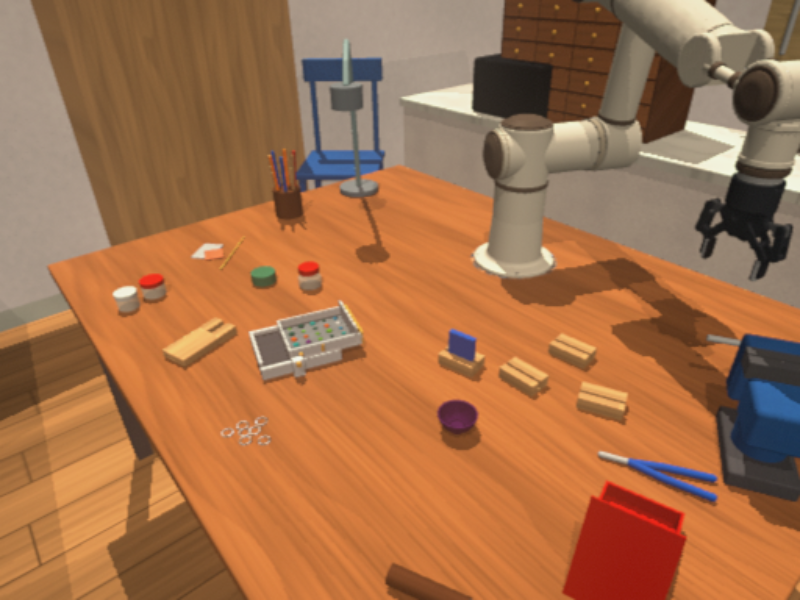

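View pics/top0.png

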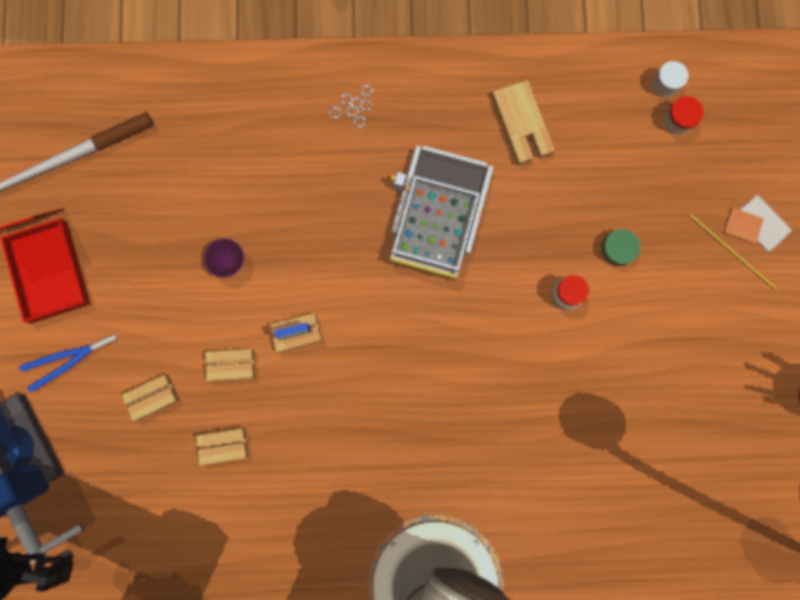

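The top view (800x600) shows the lip at about (425,268), the holder and block at (295,331), and the rack at (440,210). The scene view shows the plain back of the holder, so its label faces the robot. Now I'll measure.

```bash
cat > h.py <<'E'
import numpy as np,cv2
from cell import get_state, eyes, order, r
def ray(n,uv,z):
    m=eyes.camera_model(n); T=np.linalg.inv(m["world_to_cam"])
    uv=np.atleast_2d(uv).astype(float)
    d=np.c_[uv,np.ones(len(uv))]@np.linalg.inv(m["K"]).T@T[:3,:3].T
    o=T[:3,3]; return (o+d*((z-o[2])/d[:,2])[:,None])
def mask(p,lo,hi):
    return cv2.inRange(cv2.cvtColor(p,cv2.COLOR_RGB2HSV),np.array(lo),np.array(hi))
def pts(m,box):
    x0,y0,x1,y1=box; v,u=np.nonzero(m[y0:y1,x0:x1]); return np.c_[u+x0,v+y0]
def rect(n,uv,z):
    P=ray(n,uv,z)[:,:2]; c,s,a=cv2.minAreaRect((P*1000).astype(np.float32))
    return np.round(c,1),np.round(s,1),round(a,1)
def yawline(P):
    c=P.mean(0); u,s,v=np.linalg.svd(P-c,full_matrices=False); d=v[0]*np.sign(v[0][1]); return np.degrees(np.arctan2(-d[0],d[1])),s/np.sqrt(len(P))
E
python3 - <<'E'
from h import *
t=np.load("/tmp/top.npz");p=t["p"];s=np.load("/tmp/scene.npz")["p"]
hsv=cv2.cvtColor(p,cv2.COLOR_RGB2HSV)
print("lip hsv",hsv[168:176,270].tolist())
b=pts(mask(p,(20,110,110),(35,255,255)),(245,155,300,182)); P=ray("top",b,.048)[:,:2]
print("lip",len(b),P.mean(0),yawline(P),rect("top",b,.048))
b=pts(mask(p,(105,110,40),(130,255,255)),(165,195,212,230)); P=ray("top",b,.074)[:,:2]
print("holder",len(b),P.mean(0),yawline(P),rect("top",b,.074))
b=pts(mask(p,(12,40,120),(28,175,255)),(165,195,212,230)); print("block",len(b),rect("top",b,.024))
b=pts(mask(p,(0,0,150),(179,60,255)),(245,90,320,182)); print("rails",len(b),rect("top",b,.045),rect("top",b,.026))
for nm,lo,hi,box,z in(("jar",(0,200,120),(6,255,255),(345,165,385,205),.055),("bowl",(135,60,20),(165,255,255),(120,145,165,185),.035),("tin",(55,60,30),(85,255,255),(380,140,415,175),.028)):
    b=pts(mask(p,lo,hi),box);print(nm,len(b),rect("top",b,z))
# enlarged crops
a=cv2.resize(p[85:235,165:325,::-1],(640,600),interpolation=cv2.INTER_CUBIC)
cv2.imwrite("pics/crop1.png",a)
E
```

```text
lip hsv [[17, 32, 128], [23, 62, 176], [24, 110, 201], [24, 154, 181], [22, 162, 134], [16, 156, 106], [12, 158, 124], [12, 169, 148]]
lip 91 [0.5445331  0.00647812] (np.float64(-16.94356868267537), array([0.03395743, 0.00170838])) (array([544.5,   6.6]), array([116.4,   6.4]), 73.6)
holder 89 [0.43871824 0.23322608] (np.float64(13.406869245694057), array([0.01593853, 0.0031963 ])) (array([438.6, 232.8]), array([10.9, 54.6]), 12.8)
block 1119 (array([440.7, 235.1]), array([127.8,  93.6]), 88.7)
rails 899 (array([652.9, -17.2]), array([162.7, 210. ]), 73.1) (array([658. , -18.5]), array([165.4, 213.4]), 73.1)
jar 286 (array([ 498.4, -251.6]), array([49.2, 50.9]), 42.9)
bowl 347 (array([574.6, 358.6]), array([61.8, 62.1]), 45.0)
tin 352 (array([ 579.2, -350.5]), array([56., 59.]), 25.1)
```

View pics/crop1.png

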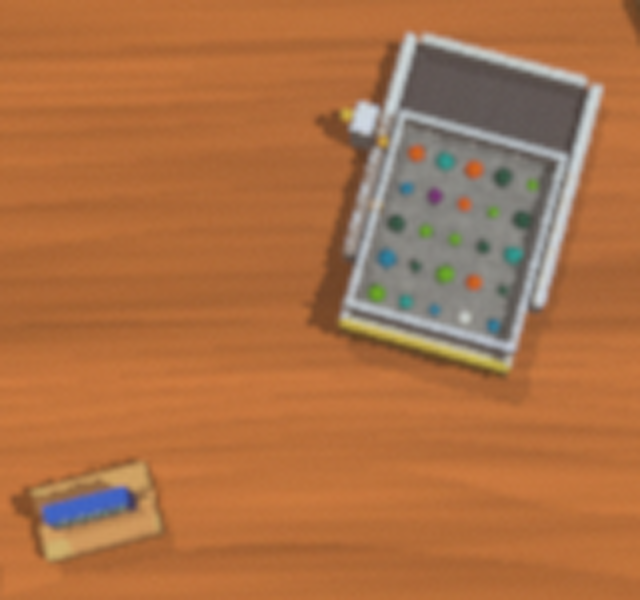

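The crop confirms the brass lip lies at the tray's robot-side end, with yaw about -16.5°. The holder is at yaw about 13°, with its pale label edge on the robot side. I'll start with the approach for the push, tool x along the rack axis and fingers shut.

```bash
cat >> h.py <<'E'
def to(x,y,z,psi):
    s=get_state(); cur=s["orientation"][2]; d=np.array([x,y,z])-s["tool_pos"]
    a=np.radians(psi); c,sn=np.cos(a),np.sin(a)
    turn=(cur-psi+180)%360-180
    print("turn",round(turn,2),"then tool xyz mm",np.round([(d[0]*c+d[1]*sn)*1e3,(d[0]*sn-d[1]*c)*1e3,-d[2]*1e3],1))
E
python3 -c "
from h import *
to(.497,.0207,.23,163.5); print(r.nose_length)"
```

```text
turn 3.73 then tool xyz mm [-508.1 -412.5  173.8]
0.1734
```

Call:
move_arm(travel=[[0,0,0],[-20,-16,2],[-32,-26,5],[-32,-26,5],[-32,-26,5],[-32,-26,5],[-32,-26,5],[-32,-26,5],[-32,-26,10],[-32,-26,10],[-32,-26,15],[-32,-26,15],[-32,-26,20],[-32,-26,20],[-32,-26,20],[-32,-26,20],[-28,-20,15],[-12,-6,10],[0,0,0],[0,0,0]], roll=[3.7,0,0,0,0,0,0,0,0,0,0,0,0,0,0,0,0,0,0,0], fingers=0)

```text
time: 2.1
tool_pos: [0.4987, 0.0277, 0.2174]
orientation: [180.0, -0.1, 163.5]
force: [0.1, -0.1, -0.4]
opening: -0.0
finger_force: 0.0
```

```bash
python3 -c "
from h import *
to(.497,.0207,.203,163.5); print(get_state())"
```

```text
turn 0.02 then tool xyz mm [-0.3 -7.2 14.4]
{'time': 2.1, 'q': array([-1.07172542e+01,  1.17532384e+01,  1.11741973e+02,  1.46618926e-02,
        5.65936451e+01, -8.42452779e+01]), 'qvel': array([ 1.00820272e+00, -1.45581101e+00,  4.53354980e-01, -2.40990502e-04,
        3.98596472e-02, -9.54048680e-02]), 'joint_efforts': array([-8.38855337e-01, -3.43005538e+01, -2.70529157e+01, -4.22764965e-02,
       -5.26329037e-02, -9.02894069e-03]), 'tool_pos': array([0.49872046, 0.0276675 , 0.21737731]), 'orientation': array([ 1.79996744e+02, -8.96350066e-02,  1.63519944e+02]), 'force': array([ 0.09794477, -0.05401427, -0.43205663]), 'ft_torque': array([ 0.01279032, -0.03397722,  0.03411749]), 'finger_force': 0.0, 'opening': -0.0004720644226140967}
```

Call:
move_arm(travel=[[0,-4,8],[0,-3,6],[-15,0,0],[-10,0,0],[-6,0,0],[-6,0,0],[-6,0,0],[-6,0,0],[-6,0,0],[-6,0,0],[-6,0,0]], roll=[0,0,0,0,0,0,0,0,0,0,0])

```text
time: 3.2
tool_pos: [0.5618, 0.0015, 0.2036]
orientation: [-180.0, -0.0, 163.5]
force: [-2.1, -0.5, 1.2]
opening: -0.002
finger_force: 0.9
```

Call:
move_arm(travel=[[-6,0,0],[-6,0,0],[-6,0,0],[-5,0,0],[-4,0,0],[0,0,0]], roll=[0,0,0,0,0,0])

```text
time: 3.8
tool_pos: [0.5845, -0.0049, 0.2026]
orientation: [-179.9, -0.9, 163.6]
force: [-20.2, 2.3, 15.5]
opening: -0.002
finger_force: 10.8
```

Call:
move_arm(travel=[[-3,0,0],[-3,0,0],[0,0,0]], roll=[0,0,0])

```text
time: 4.1
tool_pos: [0.587, -0.0054, 0.2025]
orientation: [-179.9, -1.7, 163.6]
force: [-42.4, 7.3, 35.0]
opening: 0.003
finger_force: 22.1
```

Call:
move_arm(travel=[[-3,0,0],[-2,0,0],[0,0,0]], roll=[0,0,0])

```text
time: 4.4
tool_pos: [0.5891, -0.0058, 0.2024]
orientation: [-179.8, -2.4, 163.7]
force: [-60.1, 9.8, 51.8]
opening: 0.001
finger_force: 31.4
```

Call:
move_arm(travel=[[20,0,0],[30,0,0],[40,0,0],[0,0,-20],[40,0,-30],[40,0,-30],[0,0,0]], roll=[0,0,0,0,0,0,0])

```text
time: 5.1
tool_pos: [0.4337, 0.0402, 0.2882]
orientation: [179.9, 0.5, 163.6]
force: [2.1, -0.4, 0.5]
opening: 0.0
finger_force: 0.0
```

```bash
python3 - <<'E'
from h import *
print(get_state()["tool_pos"],get_state()["force"])
p,d=eyes.capture("top"); s,_=eyes.capture("scene"); np.savez("/tmp/t2.npz",p=p,s=s)
a=cv2.resize(p[85:185,235:325,::-1],(540,600),interpolation=cv2.INTER_CUBIC)
cv2.imwrite("pics/crop2.png",a)
b=pts(mask(p,(20,110,110),(35,255,255)),(245,120,305,182)); P=ray("top",b,.048)[:,:2]
print("lip",len(b),P.mean(0),yawline(P),rect("top",b,.048))
E
```

```text
[0.4337453  0.04018611 0.28823295] [ 2.12628902 -0.40399969  0.51044403]
lip 102 [ 0.59726393 -0.00870762] (np.float64(-24.646283409484358), array([0.03570559, 0.01251635])) (array([613.1,   6.7]), array([147.3,  65.1]), 40.4)
```

View pics/crop2.png

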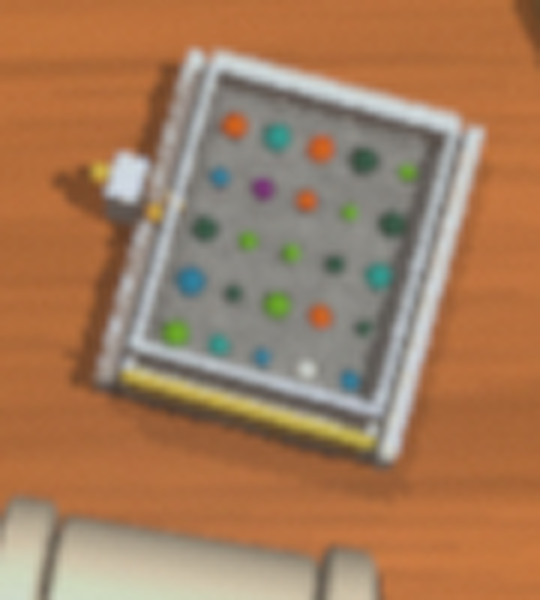

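The tray looks home: no bed shows behind it and the lip sits level with the rail ends. The lip runs from (122,375) to (375,440) in the crop. Next I'll refine the lip position and plan the grasp.

```bash
python3 - <<'E'
from h import *
p=np.load("/tmp/t2.npz")["p"]
b=pts(mask(p,(20,110,110),(35,255,255)),(250,144,305,165)); P=ray("top",b,.048)[:,:2]
print("lip",len(b),P.mean(0),yawline(P),rect("top",b,.048))
# wall/tray white frame front edge
b=pts(mask(p,(0,0,150),(179,60,255)),(255,90,300,160))
to(.4387,.233,.25,103)
E
```

```text
lip 99 [ 0.59451565 -0.00986243] (np.float64(-17.163548838494137), array([0.03419519, 0.00183504])) (array([594.8,  -8.7]), array([117. ,   6.4]), 72.9)
turn 60.56 then tool xyz mm [188.1  46.8  35.2]
```

Call:
move_arm(travel=[[0,0,0],[0,0,0],[0,0,0],[0,0,0],[0,0,0],[0,0,0],[0,0,0],[0,0,0],[20,5,0],[35,9,0],[35,9,0],[35,9,0],[35,9,0],[20,5,0],[8,1,0],[0,0,0],[0,0,0]], roll=[5,8,8,8,8,8,8,7.6,0,0,0,0,0,0,0,0,0], fingers=50)

```text
time: 6.9
tool_pos: [0.439, 0.2322, 0.2829]
orientation: [-179.9, 0.0, 102.9]
force: [-0.4, 0.0, -0.3]
opening: 0.586
finger_force: 0.0
```

```bash
python3 -c "
from h import *
to(.4387,.233,.218,103); print(get_state()['opening'])
p,d=eyes.capture('scene'); cv2.imwrite('pics/s3.png',cv2.resize(p[150:270,220:380,::-1],(800,600),interpolation=cv2.INTER_CUBIC))"
```

```text
turn -0.1 then tool xyz mm [ 0.8 -0.1 64.9]
0.586346185717929
```

View pics/s3.png

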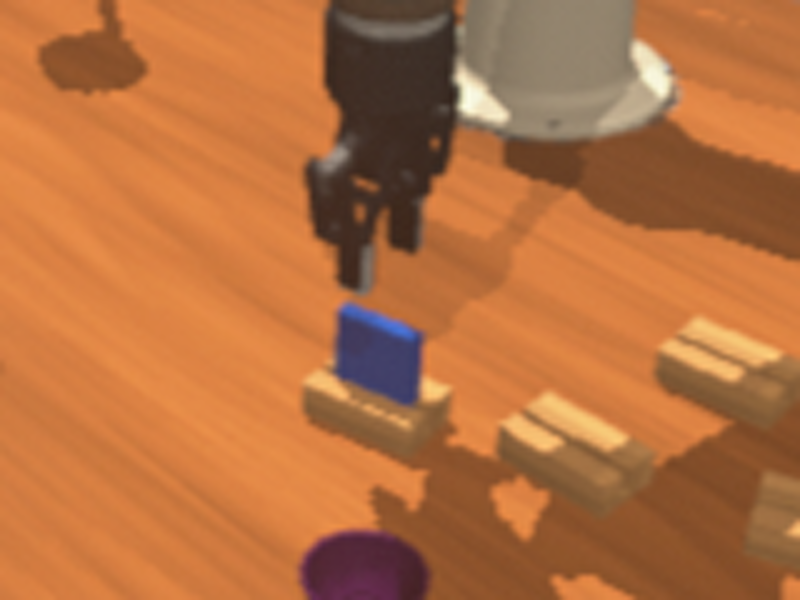

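The gripper straddles the holder, whose plain blue back at (380,350) faces the camera, so the label faces the robot. Going down to grip it.

Call:
move_arm(travel=[[1,0,10],[0,0,15],[0,0,15],[0,0,15],[0,0,10],[0,0,0],[0,0,0]], roll=[0,0,0,0,0,0,0])

```text
time: 7.65
tool_pos: [0.4385, 0.2336, 0.2188]
orientation: [180.0, 0.0, 102.9]
force: [-0.2, -0.2, 0.2]
opening: 0.587
finger_force: 0.0
```

Call:
move_arm(travel=[[0,0,0],[0,0,0],[0,0,0],[0,0,0],[0,0,0],[0,0,0],[0,0,0],[0,0,0]], roll=[0,0,0,0,0,0,0,0], fingers=0)

```text
time: 8.45
tool_pos: [0.4388, 0.234, 0.2194]
orientation: [179.9, 0.0, 102.9]
force: [0.0, 0.5, 5.4]
opening: 0.127
finger_force: 59.0
```

Gripped. Lifting straight up, then turning to the lip's yaw.

Call:
move_arm(travel=[[0,0,-5],[0,0,-12],[0,0,-20],[0,0,-20],[0,0,-20],[0,0,-10],[0,0,0],[0,0,0],[0,0,0],[0,0,0],[0,0,0]], roll=[0,0,0,0,0,0,6,8,8,7.9,0])

```text
time: 9.55
tool_pos: [0.4381, 0.2338, 0.3055]
orientation: [-180.0, 0.0, 73.0]
force: [-0.3, -0.1, -0.1]
opening: 0.128
finger_force: 58.8
```

```bash
python3 -c "
from h import *
to(.5909,-.008,.2664,73); s=get_state(); print(s['tool_pos'],s['opening'],s['force'],s['finger_force'])"
```

```text
turn 0.01 then tool xyz mm [-186.6  216.9   39.1]
[0.43807462 0.2338252  0.30551427] 0.12759680784006522 [-0.30913039 -0.12622469 -0.14334287] 58.768014907836914
```

Call:
move_arm(travel=[[-7,8,0],[-15,17,0],[-22,26,0],[-25,29,0],[-25,29,0],[-25,29,0],[-25,29,0],[-20,24,0],[-14,16,0],[-8,9,0],[0,0,0],[0,0,0],[0,0,0],[0,0,0]], roll=[0,0,0,0,0,0,0,0,0,0,0,0,0,0])

```text
time: 10.95
tool_pos: [0.5903, -0.0061, 0.3057]
orientation: [-180.0, -0.0, 73.1]
force: [0.4, 0.7, 0.2]
opening: 0.131
finger_force: 58.8
```

```bash
python3 - <<'E'
from h import *
to(.5909,-.008,.2664,73); s=get_state(); print(s['tool_pos'],s['force'])
p,d=eyes.capture("top");q,_=eyes.capture("scene")
a=cv2.resize(p[115:185,235:325,::-1],None,fx=5,fy=5,interpolation=cv2.INTER_CUBIC)
b=cv2.resize(q[140:250,150:260,::-1],None,fx=3.18,fy=3.18,interpolation=cv2.INTER_CUBIC)[:350]
cv2.imwrite("pics/c4.png",np.hstack([a,b]))
E
```

```text
turn 0.13 then tool xyz mm [-1.6  1.2 39.3]
[ 0.59026531 -0.00608746  0.30570076] [0.40866726 0.73128724 0.20101764]
```

View pics/c4.png

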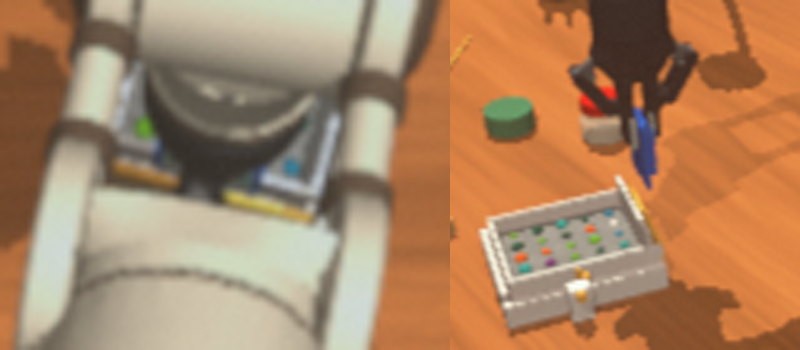

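The holder hangs upright over the lip (right half, about (645,150)), and the tray is still home. I'll lower it and feel for the wall.

Call:
move_arm(travel=[[-2,0,10],[0,0,13],[0,0,10],[0,0,6],[0,0,0],[0,0,0]], roll=[0,0,0,0,0,0])

```text
time: 11.65
tool_pos: [0.5902, -0.009, 0.2666]
orientation: [-180.0, -0.0, 73.0]
force: [0.0, 0.0, -0.6]
opening: 0.128
finger_force: 58.8
```

Call:
move_arm(travel=[[0,1,0],[0,1,0],[0,1,0],[0,1,0],[0,0,0],[0,0,0]], roll=[0,0,0,0,0,0])

```text
time: 12.25
tool_pos: [0.5939, -0.0102, 0.2667]
orientation: [-180.0, 0.0, 73.0]
force: [-0.1, 0.1, -0.7]
opening: 0.134
finger_force: 58.8
```

Call:
move_arm(travel=[[0,1,0],[0,1,0],[0,1,0],[0,0,0],[0,0,0]], roll=[0,0,0,0,0])

```text
time: 12.75
tool_pos: [0.5968, -0.011, 0.2667]
orientation: [-180.0, 0.0, 73.0]
force: [-0.5, 1.0, -0.2]
opening: 0.127
finger_force: 58.8
```

Call:
move_arm(travel=[[0,1,0],[0,0,0],[0,0,0]], roll=[0,0,0])

```text
time: 13.05
tool_pos: [0.5977, -0.0113, 0.2666]
orientation: [-180.0, -0.0, 73.0]
force: [-0.8, -0.1, -0.2]
opening: 0.13
finger_force: 58.9
```

Call:
move_arm(travel=[[0,1,0],[0,0,0],[0,0,0]], roll=[0,0,0])

```text
time: 13.35
tool_pos: [0.5982, -0.0114, 0.2664]
orientation: [-179.9, 0.0, 73.0]
force: [-4.7, 1.9, 2.3]
opening: 0.128
finger_force: 59.2
```

Call:
move_arm(travel=[[0,1,0],[0,0,0],[0,0,0]], roll=[0,0,0])

```text
time: 13.65
tool_pos: [0.5988, -0.0115, 0.2663]
orientation: [-179.8, 0.0, 73.0]
force: [-7.9, 1.4, 3.5]
opening: 0.132
finger_force: 59.6
```

Wall contact is at about x = 0.598. I'll back off to the slot's centre and push down.

Call:
move_arm(travel=[[0,-2.6,0],[0,0,0],[0,0,4],[0,0,4],[0,0,4],[0,0,0],[0,0,0]], roll=[0,0,0,0,0,0,0])

```text
time: 14.35
tool_pos: [0.5973, -0.0112, 0.2546]
orientation: [180.0, 0.0, 73.0]
force: [1.2, -0.5, -0.9]
opening: 0.127
finger_force: 58.9
```

The tongue has entered the slot with no force. Continuing down.

Call:
move_arm(travel=[[0,0,3],[0,0,3],[0,0,2],[0,0,0],[0,0,0]], roll=[0,0,0,0,0])

```text
time: 14.85
tool_pos: [0.5972, -0.0112, 0.2467]
orientation: [180.0, 0.0, 73.0]
force: [-0.1, -0.1, -0.7]
opening: 0.133
finger_force: 58.9
```

Call:
move_arm(travel=[[0,0,1],[0,0,1],[0,0,0],[0,0,0]], roll=[0,0,0,0])

```text
time: 15.25
tool_pos: [0.5971, -0.0111, 0.2447]
orientation: [-180.0, -0.0, 73.0]
force: [0.1, -0.3, -0.5]
opening: 0.129
finger_force: 58.9
```

Seating is expected at a TCP height of about 0.2434.

Call:
move_arm(travel=[[0,0,1],[0,0,0],[0,0,0]], roll=[0,0,0])

```text
time: 15.55
tool_pos: [0.5972, -0.0111, 0.2437]
orientation: [-180.0, 0.0, 73.0]
force: [0.3, -0.0, -1.2]
opening: 0.127
finger_force: 58.9
```

Call:
move_arm(travel=[[0,0,0.5],[0,0,0],[0,0,0]], roll=[0,0,0])

```text
time: 15.85
tool_pos: [0.5972, -0.0111, 0.2434]
orientation: [180.0, -0.0, 73.0]
force: [-0.4, -0.4, 2.2]
opening: 0.131
finger_force: 59.1
```

Call:
move_arm(travel=[[0,0,0.5],[0,0,0],[0,0,0],[0,0,0]], roll=[0,0,0,0])

```text
time: 16.25
tool_pos: [0.5973, -0.0111, 0.2434]
orientation: [180.0, 0.0, 73.0]
force: [-2.0, 0.4, 3.5]
opening: 0.13
finger_force: 59.9
```

Call:
move_arm(travel=[[0,0,0.4],[0,0,0],[0,0,0],[0,0,0],[0,0,0]], roll=[0,0,0,0,0])

```text
time: 16.75
tool_pos: [0.5973, -0.0111, 0.2434]
orientation: [180.0, 0.0, 73.0]
force: [-3.8, 0.9, 7.4]
opening: 0.127
finger_force: 60.2
```

Call:
move_arm(travel=[[0,-0.2,0.3],[0,0,0],[0,0,0],[0,0,0],[0,0,0]], roll=[0,0,0,0,0])

```text
time: 17.25
tool_pos: [0.5972, -0.0111, 0.2434]
orientation: [180.0, 0.0, 73.0]
force: [-3.9, 0.1, 9.2]
opening: 0.127
finger_force: 60.3
```

```bash
python3 - <<'E'
from h import *
for i in range(4):
    q,_=eyes.capture("scene"); print(get_state()["force"],get_state()["tool_pos"])
p,_=eyes.capture("top")
b=cv2.resize(q[140:260,100:300,::-1],(800,480),interpolation=cv2.INTER_CUBIC)
cv2.imwrite("pics/c5.png",b)
for nm,lo,hi,box,z in(("jar",(0,200,120),(6,255,255),(345,165,385,205),.055),("bowl",(135,60,20),(165,255,255),(120,145,165,185),.035),("tin",(55,60,30),(85,255,255),(380,140,415,175),.028)):
    b=pts(mask(p,lo,hi),box);print(nm,len(b),rect("top",b,z))
E
```

```text
[-4.02605064 -0.60484859  9.0346434 ] [ 0.59723801 -0.01112306  0.24337065]
[-3.88127199 -0.36179188  8.22605176] [ 0.59724039 -0.01112516  0.24336856]
[-4.05690689  0.02373649  8.91291237] [ 0.59724748 -0.01111975  0.24337633]
[-3.67940874  0.88781693  9.42905326] [ 0.59723967 -0.01112172  0.24336296]
jar 281 (array([ 499.1, -252.3]), array([49.1, 48.9]), 42.6)
bowl 407 (array([574.5, 357.3]), array([63.8, 63.8]), 45.0)
tin 352 (array([ 579.2, -350.5]), array([56., 59.]), 25.1)
```

View pics/c5.png

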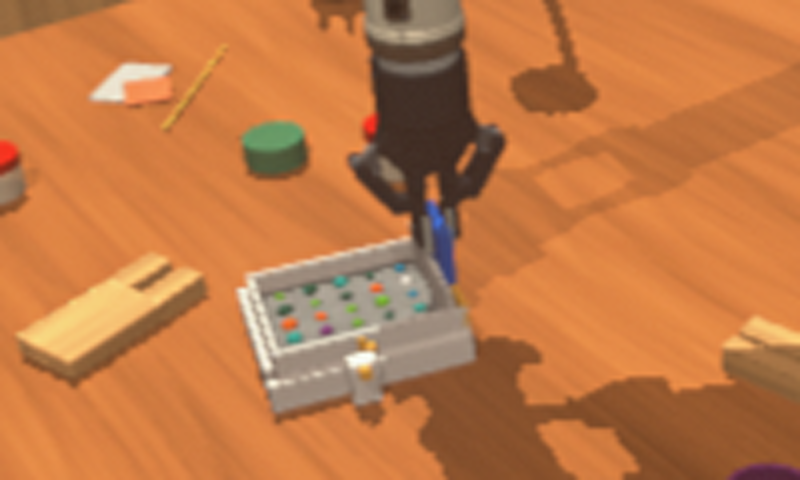

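The holder is seated on the lip at about (440,240) and the tray is home. The jar, bowl and tin read within about 1.5 mm of where they started. The push is about 9–10 N, so I'm handing in.

```bash
python3 -c "
from cell import order; print(order.job_done())"
```

```text
the job is handed in; nothing more can be done
None
```

I handed the job in at about 17.5 s: the tray is pushed home against its stop, and the label holder is seated on the lip, label outwards, still gripped and pressed down with about 9–10 N. The push home peaked at about 80 N on the wrist, and I judged "home" from that stop and the pictures because no click could be sensed.

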